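# Spare bulbs into the hall tray by size

### The arm

A 6-joint arm with a two-finger parallel gripper is mounted at the origin on the work surface. World frame = base frame: x ahead of the robot, y to its left, z up, the work surface at z = 0. Lengths are in mm, angles in rad, forces in N, time in s.
With the tool pointing down it reaches from about 275 to 750 mm from the base axis. Payload 10.2 kg.
Tool frame: the origin (TCP) lies midway between the tips of the shut fingers; the grasp point (between the pads) lies 19 mm behind it (ctrl.hold_point_z is the distance from the TCP to the grasp point, in mm); z points along the fingers, y is the direction in which the jaws open and shut (so a half turn about z gives the same grasp; the last joint's range is limited). The gripper opens to 85 mm and grips with 20 to 120 N. Pads are 22 mm wide; open, the fingers measure 114 mm over their backs; the gripper's body (76 mm by 85 mm) begins 54 mm behind the grasp point. The pads swing forward as they close: fully open they stand 13 mm farther back than shut.
Start: joints at [-1.34, 0.313, 1.498, -0, 1.331, -0.223], TCP at [230.14, -471.875, 192.894] pointing down, gripper open.
Joint ranges: [-2.94, 2.94], [-0.97, 2.17], [0.19, 2.56], [-1.23, 4.37], [0.02, 3.11], [-2.88, 2.88]. Speed limits (rad/s): [2.39, 2.39, 3.01, 3.14, 3.14, 3.14].

### API

Orientations are given as a unit quaternion [w, x, y, z].
In Python, from rig import ctrl, capture, get_calibration, ticket, search_frame, outline_of gives the robot as it stands. The module is installed in compiled form; this text tells all that it offers.
- The arm moves only by the tool servo_tool, never from a script. Its argument "motion" is a list of rows, each an object with "dr": the turn, a rotation vector about the tool's x, y, z in units of 10 degrees (1.0 is 10 degrees), a list of three; "delta_pos": the shift along the tool's x, y, z in units of 50 mm (1.0 is 50 mm), a list of three; "hand": the opening, from 0 (shut) to 1 (fully open). In form: [{"dr": [ax, ay, az], "delta_pos": [x, y, z], "hand": hand}, ...]. A call has 1 to 20 rows; each row shifts and turns the pose as measured when the row begins, along the tool's axes as they then stand; what a row does not reach is not made up. A row lasts 1/8 s, in which the tool goes at most 62.5 mm and 10.7 degrees, less where a joint would pass 70% of its speed; a pose out of reach is approached as far as the arm can. A call is refused whole if a number of a shift passes 1 or a number of a turn 1, either way. A call with a gripper value outside its range is refused whole. The fingers move at their own pace and stop on an object; "squeeze" is the grip in N (left out, the last holds). Time passes only in rows, so rows that do not move let the fingers close. It gives the time, the measured TCP pose, the force and the opening at its end, in the units of the state.
- ctrl.sense(): the state, without advancing time (a new reading comes with each control period).
- capture(name): name is "scene" or "side" or "wrist"; returns (picture, depth): 384x512x3 uint8, red, green, blue; 384x512 float32, mm along the optical axis (not along the pixel's ray), 0 where there is no reading.
- get_calibration(name): a dict with "camera_matrix" (3x3 intrinsics, pixels), "T" (4x4, takes a point from camera to world coordinates). Camera axes: x right, y down, z forward; pixel columns grow to the right and rows downward; lengths in mm; the calibration is good to about 2 mm. A picture is of the moment at which its call begins: read the wrist's pose just before it. get_calibration takes no time and is no camera call; for the wrist camera it gives the pose at the moment of the call.
- ticket.finish_job(): hands the job in, once; it reports no verdict.
Trained networks look in the newest picture that a camera, given by its name, has taken for a name from the list of things; names that differ only in an ending like _2 or _b are one class to them, and where a whole thing is asked for, a point or a joint stands for the part that bears it (a point fixed in the world has none). Each returns a list of dicts, best first, with "score" (0 to 1); they miss things now and then, are a little off and sometimes report something else, mostly with a low value. They report only what shows in the picture. A call takes as long as a camera call. They do not tell look-alikes from the thing itself.
- search_frame(camera, label): "bbox" ([left, top, right, bottom] in pixels, round what is visible of it).
- outline_of(camera, label): "pixels" (384x512 bool, what is visible of it) and "bbox" ([left, top, right, bottom] in pixels, round what is visible of it).
The state is a dict: "time_s": time; "joints": joint angles; "dq": joint speeds; "tau": joint torques, N m; "eef_pos": TCP position; "ee_rot": TCP orientation; "force": force on the tool from outside, world axes, zero at the start; "wrist_torque": the same for the moment, N m; "grip_width": opening from 0.0 (shut) to 1.0 (fully open).
Only numpy, scipy, OpenCV 4.12 (cv2) and the standard library are available. Lean on these libraries where they do the work, as an engineer would, in place of code of your own. Each camera call takes 0.05 s, during which the arm holds its last target.

### The job

Put the four spare light bulbs away in the moulded tray, one standing upright on its cap in each pocket, in order of size with the smallest in the pocket nearest the key box and the largest at the other end. They are thin glass: lower each one gently all the way into its pocket before letting go, do not knock bulbs together or tip one over, and leave the glass tumbler standing where it is.

Things in the scene. Friction and masses are not known exactly. Their poses are not given: they have to be found in the camera images.
- bulb_a: the smallest of four loose opal-white light bulbs of one shape, standing upright on its metal screw cap on the felt runner; glass 44 mm across at its widest, which is a round ball-shaped end whose centre lies 54 mm above the foot of the cap; 76 mm tall over all; cap 27 mm across and 25 mm high with a flat foot 22 mm across, narrow neck above it; about 35 g, heaviest in the cap. Origin: centre of the foot of the cap; z up along the bulb
- bulb_b: the second smallest of four loose opal-white light bulbs of one shape, standing upright on its metal screw cap on the felt runner; glass 51 mm across at its widest, which is a round ball-shaped end whose centre lies 64.5 mm above the foot of the cap; 90 mm tall over all; cap 27 mm across and 25 mm high with a flat foot 22 mm across, narrow neck above it; about 45 g, heaviest in the cap. Origin: centre of the foot of the cap; z up along the bulb
- bulb_c: the second largest of four loose opal-white light bulbs of one shape, standing upright on its metal screw cap on the felt runner; glass 58 mm across at its widest, which is a round ball-shaped end whose centre lies 75 mm above the foot of the cap; 104 mm tall over all; cap 27 mm across and 25 mm high with a flat foot 22 mm across, narrow neck above it; about 55 g, heaviest in the cap. Origin: centre of the foot of the cap; z up along the bulb
- bulb_d: the largest of four loose opal-white light bulbs of one shape, standing upright on its metal screw cap on the felt runner; glass 65 mm across at its widest, which is a round ball-shaped end whose centre lies 85.5 mm above the foot of the cap; 118 mm tall over all; cap 27 mm across and 25 mm high with a flat foot 22 mm across, narrow neck above it; about 65 g, heaviest in the cap. Origin: centre of the foot of the cap; z up along the bulb
- pocket_1: one of the four equal dimpled pockets in a row in the fixed grey-brown moulded tray (364 mm long, 92 mm wide, 30 mm high), pockets 88 mm apart, number 1 counted from the tray's +y end; round flared cup, 58 mm wide inside at the rim (32 mm above the shelf), narrowing to a well 40 mm wide for the lowest 16 mm, flat floor 4 mm above the shelf, on which a bulb's cap stands. Origin: centre of the pocket on the shelf's surface; y runs along the row, z up
- pocket_2: one of the four equal dimpled pockets in a row in the fixed grey-brown moulded tray (364 mm long, 92 mm wide, 30 mm high), pockets 88 mm apart, number 2 counted from the tray's +y end; round flared cup, 58 mm wide inside at the rim (32 mm above the shelf), narrowing to a well 40 mm wide for the lowest 16 mm, flat floor 4 mm above the shelf, on which a bulb's cap stands. Origin: centre of the pocket on the shelf's surface; y runs along the row, z up
- pocket_3: one of the four equal dimpled pockets in a row in the fixed grey-brown moulded tray (364 mm long, 92 mm wide, 30 mm high), pockets 88 mm apart, number 3 counted from the tray's +y end; round flared cup, 58 mm wide inside at the rim (32 mm above the shelf), narrowing to a well 40 mm wide for the lowest 16 mm, flat floor 4 mm above the shelf, on which a bulb's cap stands. Origin: centre of the pocket on the shelf's surface; y runs along the row, z up
- pocket_4: one of the four equal dimpled pockets in a row in the fixed grey-brown moulded tray (364 mm long, 92 mm wide, 30 mm high), pockets 88 mm apart, number 4 counted from the tray's +y end; round flared cup, 58 mm wide inside at the rim (32 mm above the shelf), narrowing to a well 40 mm wide for the lowest 16 mm, flat floor 4 mm above the shelf, on which a bulb's cap stands. Origin: centre of the pocket on the shelf's surface; y runs along the row, z up
- keybox: fixed light-grey steel key box, 116 mm wide, 80 mm deep, 160 mm high (178 mm with the carry handle on top), door latched shut; it stands beyond one end of the tray, either the +y or the -y end, in line with the row, and the heavy pink kettlebell (120 mm across, 190 mm high) stands beyond the other end. Origin: centre of its underside, on the shelf
- tumbler: empty clear glass tumbler, 68 mm across, 92 mm high, 220 g, standing among the loose bulbs (as does a flat chrome carabiner); to be left standing where it is. Origin: centre of its foot; z up
Mind the look-alikes: they are no part of the job. What is shaped like the pocket_2 but pink or turquoise is not meant.

How it is judged (in metres and radians):
At the end, for the whole second after the job is handed in: Each bulb stands in the right pocket by size (smallest in the pocket nearest the key box, rising to the largest at the far end): its foot within 12 mm of the pocket's centre and on the pocket's floor (less than 6 mm above it), upright within 0.2 rad, at rest and released (((y of keybox in the frame of pocket_1 above 0 m and horizontal distance between bulb_a and pocket_1 below 0.012 m and z of bulb_a in the frame of pocket_1 between 0 and 0.01 m and horizontal distance between bulb_b and pocket_2 below 0.012 m and z of bulb_b in the frame of pocket_2 between 0 and 0.01 m and horizontal distance between bulb_c and pocket_3 below 0.012 m and z of bulb_c in the frame of pocket_3 between 0 and 0.01 m and horizontal distance between bulb_d and pocket_4 below 0.012 m and z of bulb_d in the frame of pocket_4 between 0 and 0.01 m) or (not (y of keybox in the frame of pocket_1 above 0 m) and horizontal distance between bulb_a and pocket_4 below 0.012 m and z of bulb_a in the frame of pocket_4 between 0 and 0.01 m and horizontal distance between bulb_b and pocket_3 below 0.012 m and z of bulb_b in the frame of pocket_3 between 0 and 0.01 m and horizontal distance between bulb_c and pocket_2 below 0.012 m and z of bulb_c in the frame of pocket_2 between 0 and 0.01 m and horizontal distance between bulb_d and pocket_1 below 0.012 m and z of bulb_d in the frame of pocket_1 between 0 and 0.01 m)) and angle between each of bulb_a, bulb_b, bulb_c, bulb_d's own z axis and vertical below 0.2 rad and linear speed of each of bulb_a, bulb_b, bulb_c, bulb_d below 0.03 m/s and angular speed of each of bulb_a, bulb_b, bulb_c, bulb_d below 0.6 rad/s and contact force between the fingers and bulb_a below 0.2 N and contact force between the fingers and bulb_b below 0.2 N and contact force between the fingers and bulb_c below 0.2 N and contact force between the fingers and bulb_d below 0.2 N); the robot touches nothing.
It fails at once if a bulb falls over (angle between any of bulb_a, bulb_b, bulb_c, bulb_d's own z axis and vertical above 0.9 rad).
It fails at once if a bulb is pressed hard into a pocket (over 60 N) (contact force between any of bulb_a, bulb_b, bulb_c, bulb_d and pocket_1 above 60 N or contact force between any of bulb_a, bulb_b, bulb_c, bulb_d and pocket_2 above 60 N or contact force between any of bulb_a, bulb_b, bulb_c, bulb_d and pocket_3 above 60 N or contact force between any of bulb_a, bulb_b, bulb_c, bulb_d and pocket_4 above 60 N).
It fails at once if a bulb is dropped: let go some 25 mm or more above where it lands, so that it falls faster than 0.7 m/s ((linear speed of bulb_a above 0.7 m/s and contact force between the fingers and bulb_a below 0.1 N) or (linear speed of bulb_b above 0.7 m/s and contact force between the fingers and bulb_b below 0.1 N) or (linear speed of bulb_c above 0.7 m/s and contact force between the fingers and bulb_c below 0.1 N) or (linear speed of bulb_d above 0.7 m/s and contact force between the fingers and bulb_d below 0.1 N)).
It fails at once if two bulbs are knocked together (over 5 N) (contact force between bulb_a and bulb_b above 5 N or contact force between any of bulb_a, bulb_b and bulb_c above 5 N or contact force between any of bulb_a, bulb_b, bulb_c and bulb_d above 5 N).
It fails at once if the glass tumbler is shifted by more than 30 mm or tipped (distance of tumbler from where it was at the start of the episode above 0.03 m or angle between tumbler's own z axis and vertical above 0.5 rad).
It also fails if it takes over 115 s, if anything falls off the work surface, if the arm or the gripper's body presses on something with over 40 N, if the wrist force passes 120 N, or if a joint passes its speed limit or range.

## Working session

There is one attempt and no reset: what is moved stays moved. The work goes in short steps, Python scripts to look and compute and a tool call to move; the robot and the scene stay as the last step left them, time stands still between calls to the robot, and variables do not carry over. Pictures are saved under pics/ and viewed, and the job is handed in when it is done.

Besides the shell and the picture viewer there is one more tool, called after "Request:" by a JSON object that holds its "api" and its "payload". servo_tool: Moves the arm, as the interface text tells. Its arguments: {"type":"object","properties":{"motion":{"type":"array"},"squeeze":{"type":"number"}},"required":["motion"]}

```bash
mkdir -p pics; cat > h.py <<'E'
import numpy as np,cv2
from rig import ctrl,capture,get_calibration,ticket,search_frame,outline_of
def snap(cam,fn):
    c=get_calibration(cam); p,d=capture(cam); cv2.imwrite('pics/'+fn+'.png',p[:,:,::-1]); np.savez('pics/'+fn+'.npz',p=p,d=d,K=c['camera_matrix'],T=c['T']); return p,d,np.array(c['camera_matrix']),np.array(c['T'])
def cloud(d,K,T):
    v,u=np.mgrid[:d.shape[0],:d.shape[1]]
    P=np.stack([(u-K[0,2])/K[0,0]*d,(v-K[1,2])/K[1,1]*d,d],-1)
    W=P@T[:3,:3].T+T[:3,3]; W[d<=0]=np.nan; return W
E
python3 - <<'E'
from h import *
print(ctrl.sense(),ctrl.hold_point_z)
for c in ['scene','side','wrist']:
    p,d,K,T=snap(c,c+'0'); print(c,K.tolist(),T.round(2).tolist())
a=[cv2.imread(f'pics/{c}0.png') for c in ['scene','side','wrist']]
E
```

```text
{'time_s': 0.0, 'joints': array([-1.34041710e+00,  3.13462275e-01,  1.49842651e+00, -5.07554008e-05,
        1.33098038e+00, -2.23393805e-01]), 'dq': array([-0.00041061, -0.00038849,  0.00053574,  0.00021069, -0.00015899,
        0.00153148]), 'tau': array([-2.02954601e-03, -4.12272727e+01, -2.59746730e+01, -3.82547305e-04,
        3.97802331e-03, -1.60205724e-05]), 'eef_pos': array([ 230.04760338, -471.58192055,  192.33279885]), 'ee_rot': array([-6.38167281e-04,  9.74369921e-01,  2.24950769e-01, -2.68766739e-05]), 'force': array([0.54919419, 0.06326247, 0.10198408]), 'wrist_torque': array([ 0.01888109, -0.00864624,  0.01670469]), 'grip_width': 1.0001864271560077} 18.700000000000003
scene [[388.515114684439, 0.0, 260.42672717302935], [0.0, 388.515114684439, 185.87021588702365], [0.0, 0.0, 1.0]] [[-0.32, 0.68, -0.66, 1124.24], [0.95, 0.22, -0.23, 206.27], [-0.0, -0.7, -0.71, 704.87], [0.0, 0.0, 0.0, 1.0]]
side [[356.7063951229983, 0.0, 255.94821224993407], [0.0, 356.7063951229983, 192.85828219972936], [0.0, 0.0, 1.0]] [[-0.76, -0.47, 0.45, 100.04], [-0.65, 0.56, -0.51, 474.2], [-0.01, -0.68, -0.73, 721.97], [0.0, 0.0, 0.0, 1.0]]
wrist [[309.2566891141623, 0.0, 252.44120041677934], [0.0, 309.2566891141623, 190.73162883573028], [0.0, 0.0, 1.0]] [[0.44, -0.85, -0.29, 304.38], [-0.9, -0.42, -0.14, -435.52], [-0.0, 0.32, -0.95, 373.08], [0.0, 0.0, 0.0, 1.0]]
```

View pics/scene0.png

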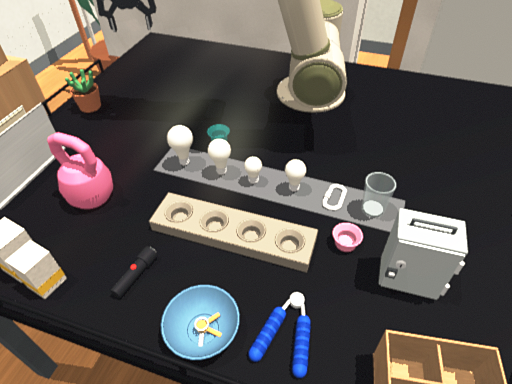

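View pics/side0.png

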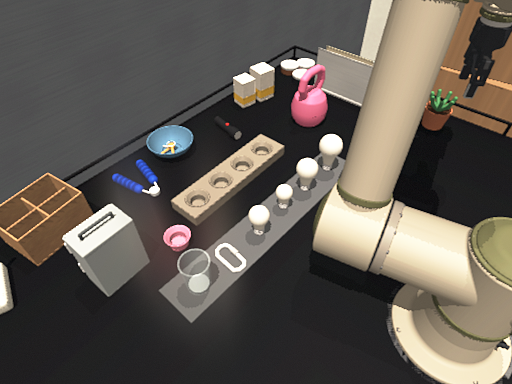

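View pics/wrist0.png

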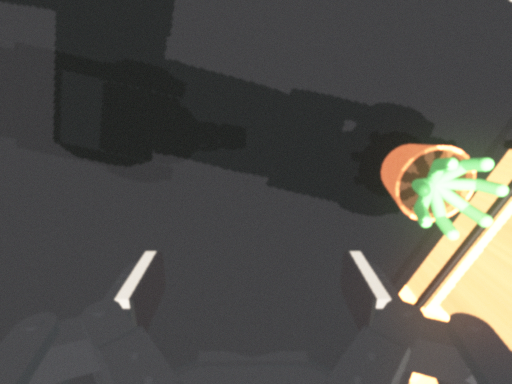

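The key box (scene 425,255) stands at the +y end, so the smallest goes to pocket_1. In the scene image the bulbs run from left to right: d (180,138), c (219,150), a (253,165) and b (295,170). Next I'll measure their positions.

```bash
python3 - <<'E'
from h import *
from scipy.optimize import least_squares
for cam in ['scene','side']:
    z=np.load(f'pics/{cam}0.npz');p,d,K,T=[z[k] for k in 'pdKT']; W=cloud(d,K,T)
    print(cam)
    for lab in ['bulb_a','pocket_1','keybox','tumbler']:
        for o in outline_of(cam,lab):
            m=o['pixels']; w=W[m]; w=w[~np.isnan(w[:,0])]
            if len(w)==0: continue
            s=''
            if lab=='bulb_a':
                # sphere fit on upper part
                zt=w[:,2].max(); q=w[w[:,2]>0.55*np.percentile(w[:,2],98)]
                r=least_squares(lambda x:np.linalg.norm(q-x[:3],axis=1)-x[3],[*q.mean(0),28],loss='soft_l1')
                s=('sphere',r.x.round(1),'rms',np.sqrt((r.fun**2).mean()).round(2))
            print(lab,round(o['score'],2),[int(x) for x in o['bbox']],len(w),'med',np.median(w,0).round(0),'min',np.percentile(w,2,0).round(0),'max',np.percentile(w,98,0).round(0),*s)
E
```

```text
scene
bulb_a 0.84 [170, 125, 191, 165] 610 med [ 464. -231.   93.] min [ 441. -258.    8.] max [ 480. -211.  116.] sphere [ 449.1 -241.1   84.8   31.5] rms 1.24
bulb_a 0.8 [283, 157, 307, 191] 460 med [462.  68.  71.] min [400.  45.   0.] max [475.  88.  89.] sphere [449.8  64.9  63.9  24.9] rms 1.13
bulb_a 0.65 [210, 140, 229, 175] 537 med [ 464. -125.   80.] min [ 443. -152.    5.] max [ 478. -105.  102.] sphere [ 450.7 -132.5   74.2   28.3] rms 1.26
bulb_a 0.55 [245, 156, 261, 186] 355 med [467. -38.  57.] min [374. -85.  -1.] max [477. -22.  75.] sphere [456.2 -41.5  53.2  21.4] rms 1.22
pocket_1 0.86 [204, 124, 232, 141] 284 med [ 314. -199.   22.] min [ 299. -221.    1.] max [ 357. -165.   32.]
pocket_1 0.84 [331, 221, 364, 253] 665 med [569. 218.  19.] min [548. 190.  -0.] max [604. 247.  32.]
pocket_1 0.72 [165, 196, 194, 222] 458 med [ 620. -169.   22.] min [ 603. -189.    1.] max [ 660. -133.   32.]
pocket_1 0.71 [237, 216, 264, 243] 507 med [620.  10.  22.] min [603. -13.   1.] max [659.  42.  32.]
pocket_1 0.67 [275, 230, 306, 251] 582 med [620. 101.  23.] min [601.  74. 
[... 749 characters left out ...]
 [ 451.8 -241.4   87.    31.9] rms 1.28
bulb_a 0.65 [274, 184, 294, 207] 309 med [452. -32.  63.] min [438. -70.   2.] max [479. -21.  77.] sphere [458.6 -41.8  55.4  21.5] rms 1.02
pocket_1 0.69 [161, 226, 190, 251] 548 med [586. 215.  20.] min [552. 189.   1.] max [609. 245.  34.]
pocket_1 0.61 [186, 189, 205, 206] 337 med [644.  96.  25.] min [605.  75.   4.] max [661. 132.  34.]
pocket_1 0.59 [209, 171, 237, 187] 295 med [644.   5.  25.] min [605. -14.   3.] max [662.  43.  34.]
pocket_1 0.51 [250, 140, 268, 153] 211 med [ 645. -174.   25.] min [ 609. -189.    4.] max [ 662. -134.   34.]
tumbler 0.85 [175, 248, 210, 296] 1292 med [463. 261.  60.] min [427. 229.   1.] max [503. 294.  94.]
```

```bash
python3 - <<'E'
from h import *
for cam in ['scene','side']:
    z=np.load(f'pics/{cam}0.npz');p,d,K,T=[z[k] for k in 'pdKT']; W=cloud(d,K,T)
    m=(W[...,0]>560)&(W[...,0]<700)&(W[...,1]>-260)&(W[...,1]<182)&(W[...,2]>27)&(W[...,2]<37)
    n,l,s,c=cv2.connectedComponentsWithStats(m.astype(np.uint8)); k=1+s[1:,4].argmax(); w=W[l==k]
    r=cv2.minAreaRect(w[:,:2].astype(np.float32)); print(cam,len(w),r,np.percentile(w,[0.5,99.5],0).round(1).tolist())
    # runner height
    q=W[(abs(W[...,0]-451)<15)&(abs(W[...,1]-15)<12)]; print('runner z',np.median(q[:,2]))
E
```

```text
scene 4048 ((631.00146484375, -29.313934326171875), (96.7217788696289, 366.21343994140625), 0.27665430307388306) [[584.2, -210.2, 27.1], [678.9, 152.7, 32.8]]
runner z -0.19694791026483927
side 2485 ((633.1467895507812, -28.830337524414062), (97.49896240234375, 367.0034484863281), 0.5878297090530396) [[585.1, -209.9, 27.2], [679.7, 153.8, 35.4]]
runner z 1.993086167007732
```

Request:
{"api": "servo_tool", "payload": {"motion": [{"dr":[0,0,-0.92],"delta_pos":[0,0,-0.3],"hand":1},{"dr":[0,0,-0.92],"delta_pos":[0,0,-0.3],"hand":1},{"dr":[0,0,-0.92],"delta_pos":[0,0,0],"hand":1},{"dr":[0,0,-0.92],"delta_pos":[0,0,0],"hand":1},{"dr":[0,0,-0.92],"delta_pos":[0,0,0],"hand":1},{"dr":[0,0,-0.92],"delta_pos":[0,0,0],"hand":1},{"dr":[0,0,-0.88],"delta_pos":[0,0,0],"hand":1}], "squeeze": 20}}

```text
time_s: 1.42
eef_pos: [230.1, -471.8, 223.9]
ee_rot: [-0.0, 0.694, 0.72, 0.0]
force: [-0.5, 0.5, -0.9]
grip_width: 1.002
```

Request:
{"api": "servo_tool", "payload": {"motion": [{"dr":[0,0,0.21],"delta_pos":[0.77,0.735,0],"hand":1},{"dr":[0,0,0],"delta_pos":[0.77,0.735,0],"hand":1},{"dr":[0,0,0],"delta_pos":[0.77,0.735,0],"hand":1},{"dr":[0,0,0],"delta_pos":[0.77,0.735,0],"hand":1},{"dr":[0,0,0],"delta_pos":[0.77,0.735,0],"hand":1},{"dr":[0,0,0],"delta_pos":[0.77,0.735,0],"hand":1},{"dr":[0,0,0],"delta_pos":[0,0,0],"hand":1}]}}

```text
time_s: 2.3
eef_pos: [455.3, -232.5, 223.8]
ee_rot: [0.001, 0.707, 0.707, 0.0]
force: [-0.4, 0.2, 0.2]
grip_width: 1.001
```

Request:
{"api": "servo_tool", "payload": {"motion": [{"dr":[0,0,0],"delta_pos":[-0.17,-0.096,0],"hand":1},{"dr":[0,0,0],"delta_pos":[0,0,0],"hand":1}]}}

```text
time_s: 2.55
eef_pos: [449.5, -242.5, 223.8]
ee_rot: [0.001, 0.708, 0.706, -0.0]
force: [0.3, -0.8, -0.2]
grip_width: 0.999
```

```bash
python3 - <<'E'
from h import *
from scipy.optimize import least_squares
s=ctrl.sense();print(s['eef_pos'].round(1))
p,d,K,T=snap('wrist','w1');W=cloud(d,K,T)
for c in [(450.5,-241,85.5,32.5),(452,-132.6,75,29),(457.4,-41.7,54,22)]:
    m=(np.hypot(W[...,0]-c[0],W[...,1]-c[1])<c[3])&(W[...,2]>c[2]-12)&(W[...,2]<140); q=W[m]
    if len(q)<100: continue
    r=least_squares(lambda x:np.linalg.norm(q-x,axis=1)-c[3],[c[0],c[1],c[2]],loss='soft_l1'); print(len(q),r.x.round(1),np.abs(r.fun).mean())
E
```

```text
[ 449.5 -242.5  223.8]
2888 [ 449.8 -241.2   84.6] 0.4299749783998858
2921 [ 451.7 -132.2   74.2] 0.45336143904635773
```

View pics/w1.png

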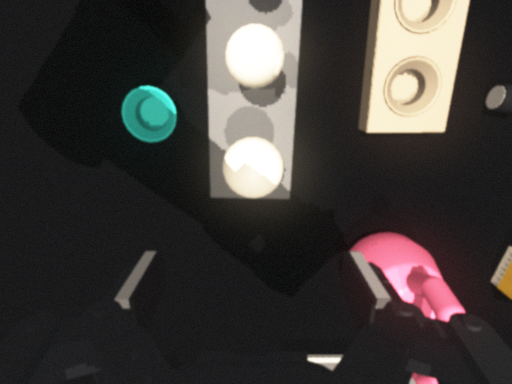

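Request:
{"api": "servo_tool", "payload": {"motion": [{"dr":[0,0,0.05],"delta_pos":[0.026,0.01,0.7],"hand":1},{"dr":[0,0,0],"delta_pos":[0,0,0.6],"hand":1},{"dr":[0,0,0],"delta_pos":[0,0,0.3],"hand":1},{"dr":[0,0,0],"delta_pos":[0,0,0],"hand":1}]}}

```text
time_s: 3.1
eef_pos: [448.3, -244.5, 142.3]
ee_rot: [0.001, 0.713, 0.701, 0.0]
force: [0.6, -0.7, 0.5]
grip_width: 0.999
```

```bash
python3 - <<'E'
from h import *
z=np.load('pics/scene0.npz');p,d,K,T=[z[k] for k in 'pdKT']; W=cloud(d,K,T)
h=cv2.cvtColor(p,cv2.COLOR_RGB2HSV); m=((h[...,0]>160)&(h[...,1]>90)); m[:,150:]=False
q=W[m]; q=q[q[:,2]>5]; print(np.nanpercentile(q,[1,50,99],0).round(0)); 
E
```

```text
[[ 596. -450.   12.]
 [ 646. -372.   84.]
 [ 691. -346.  182.]]
```

Request:
{"api": "servo_tool", "payload": {"motion": [{"dr":[0,0,-0.1],"delta_pos":[0.066,0.034,0],"hand":1},{"dr":[0,0,0],"delta_pos":[0,0,0],"hand":1}]}}

```text
time_s: 3.35
eef_pos: [450.4, -242.0, 143.7]
ee_rot: [0.002, 0.707, 0.707, 0.0]
force: [0.8, 0.1, -0.1]
grip_width: 1.001
```

Request:
{"api": "servo_tool", "payload": {"motion": [{"dr":[0,0,0],"delta_pos":[0.01,0,0.4],"hand":1},{"dr":[0,0,0],"delta_pos":[0.01,0,0.4],"hand":1},{"dr":[0,0,0],"delta_pos":[0.01,0,0.4],"hand":1},{"dr":[0,0,0],"delta_pos":[0.01,0,0.3],"hand":1},{"dr":[0,0,0],"delta_pos":[0.0,0,0.15],"hand":1},{"dr":[0,0,0],"delta_pos":[0,0,0],"hand":1}]}}

```text
time_s: 4.1
eef_pos: [452.8, -242.0, 62.4]
ee_rot: [0.006, 0.707, 0.707, 0.0]
force: [-0.3, -0.2, 0.3]
grip_width: 0.999
```

Request:
{"api": "servo_tool", "payload": {"motion": [{"dr":[0.049,0.049,0],"delta_pos":[0.012,-0.05,0.03],"hand":1},{"dr":[0,0,0],"delta_pos":[0,0,0],"hand":1}]}}

```text
time_s: 4.35
eef_pos: [450.7, -241.8, 61.8]
ee_rot: [0.001, 0.707, 0.707, 0.0]
force: [0.4, -1.2, 0.5]
grip_width: 1.001
```

Now I'll close slowly on the ball.

Request:
{"api": "servo_tool", "payload": {"motion": [{"dr":[0,0,0],"delta_pos":[0,0,0],"hand":0.85},{"dr":[0,0,0],"delta_pos":[0,0,0],"hand":0.8},{"dr":[0,0,0],"delta_pos":[0,0,0],"hand":0.75},{"dr":[0,0,0],"delta_pos":[0,0,0],"hand":0.7},{"dr":[0,0,0],"delta_pos":[0,0,0],"hand":0.6},{"dr":[0,0,0],"delta_pos":[0,0,0],"hand":0.6}], "squeeze": 20}}

```text
time_s: 5.1
eef_pos: [450.9, -242.3, 62.9]
ee_rot: [0.002, 0.707, 0.707, 0.0]
force: [-0.4, 0.1, 2.7]
grip_width: 0.602
```

```bash
python3 - <<'E'
from h import *
a=snap('scene','s2')[0];b=snap('side','d2')[0]
cv2.imwrite('pics/c2.png',np.hstack([cv2.resize(a[90:240,130:330],(400,300)),cv2.resize(b[60:210,230:430],(400,300))])[:,:,::-1])
E
```

```text
(no output)
```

View pics/c2.png

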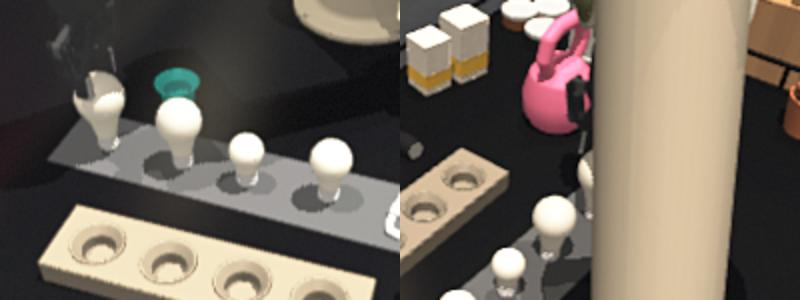

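```bash
python3 - <<'E'
from h import *
print(ctrl.sense()['grip_width'])
p=snap('wrist','w2')[0];a=np.load('pics/s2.npz')['p']
cv2.imwrite('pics/c2.png',np.hstack([cv2.resize(p,(400,300)),cv2.resize(a[90:180,130:250],(400,300),interpolation=cv2.INTER_CUBIC)])[:,:,::-1])
E
```

```text
0.6018331798068822
```

View pics/c2.png

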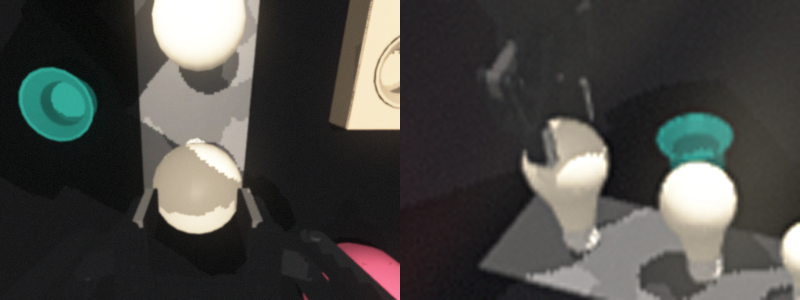

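```bash
python3 - <<'E'
from h import *
for f in ['s2','w2']:
    z=np.load(f'pics/{f}.npz');p,d,K,T=[z[k] for k in 'pdKT']; W=cloud(d,K,T)
    dd=np.hypot(np.hypot(W[...,0]-450,W[...,1]+241.5),W[...,2]-85)
    m=(abs(W[...,1]+241.5)<30)&(abs(W[...,0]-450)<62)&(W[...,2]>40)&(W[...,2]<175)&(dd>35)
    q=W[m]; print(f,len(q))
    for lo in range(40,175,8):
        k=q[(q[:,2]>=lo)&(q[:,2]<lo+8)]
        if len(k): print(lo,len(k),np.percentile(k[:,0]-450,[2,50,98]).round(0),np.percentile(k[:,1]+241.5,[2,98]).round(0))
    m=dd<42; q=W[m&(W[...,2]>70)]
    from scipy.optimize import least_squares
    q=W[(dd>25)&(dd<36)&(W[...,2]>50)]
    r=least_squares(lambda x:np.linalg.norm(q-x,axis=1)-32.5,[450,-241,85],loss='soft_l1'); print(r.x.round(1),np.median(abs(r.fun)))
E
```

```text
s2 539
40 25 [-1. 13. 19.] [-9. 19.]
48 23 [ 1. 16. 20.] [-10.  19.]
56 5 [ 6. 14. 23.] [-1. 20.]
104 28 [-28. -25.  37.] [-10.  15.]
112 47 [-30. -25.  39.] [-11.  11.]
120 43 [-29.  29.  40.] [-9. 11.]
128 51 [-32. -24.  40.] [-9. 12.]
136 39 [-34. -26.  38.] [-11.  12.]
144 49 [-48. -27.  56.] [-6. 13.]
152 83 [-53.  37.  59.] [-12.  13.]
160 61 [-57.  32.  60.] [-11.  16.]
168 85 [-59.  25.  61.] [-12.  17.]
[ 449.3 -241.8   83.8] 0.8218303144622503
w2 19893
104 256 [-36.  26.  37.] [-10.  11.]
112 698 [-38. -25.  39.] [-10.  11.]
120 837 [-38.  26.  39.] [-10.  11.]
128 979 [-38.  26.  39.] [-10.  11.]
136 1188 [-32.  26.  33.] [-10.  11.]
144 1472 [-52. -26.  52.] [ 6. 14.]
152 5500 [-56. -25.  57.] [-10.  13.]
160 4913 [-57.  24.  59.] [-11.  16.]
168 4050 [-60.  -4.  60.] [-8. 17.]
[ 450.7 -241.9   84.8] 0.32687491927210033
```

```bash
python3 - <<'E'
from h import *
for f,tc in [('w1',(449.5,-242.5,223.8)),('wrist0',(230.1,-471.6,192.3)),('w2',(450.9,-242.3,62.9))]:
    z=np.load(f'pics/{f}.npz');p,d,K,T=[z[k] for k in 'pdKT']; W=cloud(d,K,T)
    ins=[(u,v,d[v,u],(W[v,u]-tc).round(0).tolist()) for u,v in [(150,255),(140,275),(125,300),(357,255),(370,275),(385,300)]]
    print(f,T[:3,3].round(0),*ins,sep='\n')
E
```

```text
w1
[ 449. -160.  404.]
(150, 255, np.float32(138.48888), [-46.0, 11.0, 59.0])
(140, 275, np.float32(122.92373), [-45.0, 12.0, 75.0])
(125, 300, np.float32(109.55195), [-45.0, 11.0, 89.0])
(357, 255, np.float32(139.21747), [47.0, 11.0, 58.0])
(370, 275, np.float32(122.929016), [47.0, 12.0, 75.0])
(385, 300, np.float32(110.26649), [47.0, 11.0, 89.0])
wrist0
[ 304. -436.  373.]
(150, 255, np.float32(138.27776), [-10.0, 46.0, 59.0])
(140, 275, np.float32(123.979065), [-10.0, 45.0, 74.0])
(125, 300, np.float32(111.25372), [-11.0, 46.0, 88.0])
(357, 255, np.float32(139.06721), [30.0, -37.0, 58.0])
(370, 275, np.float32(123.94833), [30.0, -37.0, 74.0])
(385, 300, np.float32(109.83772), [30.0, -38.0, 89.0])
w2
[ 450. -159.  243.]
(150, 255, np.float32(277.6661), [-92.0, -61.0, -64.0])
(140, 275, np.float32(284.95782), [-103.0, -82.0, -65.0])
(125, 300, np.float32(293.0478), [-121.0, -109.0, -64.0])
(357, 255, np.float32(277.45724), [94.0, -61.0, -63.0])
(370, 275, np.float32(284.21402), [108.0, -82.0, -63.0])
(385, 300, np.float32(108.16191), [46.0, 12.0, 90.0])
```

The pads sit about 40 mm farther up than the reported TCP implies: the tips are at z≈104 with the TCP at 63, so they rest on the shoulder of the ball. I'll open, go about 40 mm lower and check in the pictures.

Request:
{"api": "servo_tool", "payload": {"motion": [{"dr":[0,0,0],"delta_pos":[0,0,0],"hand":0.8},{"dr":[0,0,0],"delta_pos":[0,0,0],"hand":1},{"dr":[0,0,0],"delta_pos":[0,0,0],"hand":1},{"dr":[0,0,0],"delta_pos":[0.01,-0.01,0],"hand":1}]}}

```text
time_s: 5.75
eef_pos: [450.3, -241.4, 62.2]
ee_rot: [0.001, 0.707, 0.707, 0.0]
force: [0.0, 0.2, -0.9]
grip_width: 0.994
```

```bash
cat >> h.py <<'E'
from scipy.optimize import least_squares
B=dict(a=(54,22),b=(64.5,25.5),c=(75,29),d=(85.5,32.5))
def ball(W,xy,zc,r,tol=1.15):
    c=np.array([*xy,zc],float)
    for t in (12,6,4):
        dd=np.linalg.norm(W-c,axis=-1); q=W[(abs(dd-r)<t)&(W[...,2]>zc-15)]
        if len(q)<60: return None
        s=least_squares(lambda x:np.linalg.norm(q-x,axis=1)-r,c,loss='soft_l1',f_scale=1.0); c=s.x
    return c.round(1),len(q),round(float(np.median(abs(s.fun))),2)
E
python3 - <<'E'
from h import *
print(ctrl.sense()['eef_pos'].round(1),ctrl.sense()['grip_width'],ctrl.sense()['ee_rot'].round(4))
p,d,K,T=snap('wrist','w3');print(ball(cloud(d,K,T),(450,-241),85,32.5))
p,d,K,T=snap('scene','s3');print(ball(cloud(d,K,T),(450,-241),85,32.5))
E
```

```text
[ 450.3 -241.4   62.2] 0.9940059920298734 [1.100e-03 7.069e-01 7.073e-01 4.000e-04]
(array([ 449.7, -241.7,   84.7]), 10502, 0.31)
(array([ 448. , -241.8,   83.9]), 426, 0.75)
```

Request:
{"api": "servo_tool", "payload": {"motion": [{"dr":[0.01,0.01,0],"delta_pos":[0,-0.01,0.2],"hand":1},{"dr":[0.01,0.01,0],"delta_pos":[0,-0.01,0.2],"hand":1},{"dr":[0.01,0.01,0],"delta_pos":[0,-0.01,0.2],"hand":1},{"dr":[0,0,0],"delta_pos":[0,0,0.18],"hand":1},{"dr":[0,0,0],"delta_pos":[0,0,0],"hand":1}]}}

```text
time_s: 6.48
eef_pos: [448.1, -240.9, 19.5]
ee_rot: [-0.004, 0.707, 0.707, 0.0]
force: [0.0, -0.3, 0.1]
grip_width: 1.0
```

Request:
{"api": "servo_tool", "payload": {"motion": [{"dr":[-0.03,-0.03,0],"delta_pos":[-0.01,0.035,-0.02],"hand":1},{"dr":[0,0,0],"delta_pos":[0,0,0],"hand":0.85},{"dr":[0,0,0],"delta_pos":[0,0,0],"hand":0.75},{"dr":[0,0,0],"delta_pos":[0,0,0],"hand":0.65},{"dr":[0,0,0],"delta_pos":[0,0,0],"hand":0.6},{"dr":[0,0,0],"delta_pos":[0,0,0],"hand":0.6},{"dr":[0,0,0],"delta_pos":[0,0,0],"hand":0.6}], "squeeze": 20}}

```text
time_s: 7.35
eef_pos: [450.5, -241.9, 21.5]
ee_rot: [0.001, 0.707, 0.707, 0.0]
force: [-0.2, 0.3, 1.0]
grip_width: 0.74
```

```bash
python3 - <<'E'
from h import *
p,d,K,T=snap('wrist','w4');W=cloud(d,K,T);print(ball(W,(450,-241),85,32.5))
q=snap('scene','s4')[0]
cv2.imwrite('pics/c4.png',np.hstack([cv2.resize(p,(400,300)),cv2.resize(q[90:180,130:250],(400,300),interpolation=cv2.INTER_CUBIC)])[:,:,::-1])
E
```

```text
(array([ 450.2, -241.9,   84.9]), 18712, 0.34)
```

View pics/c4.png

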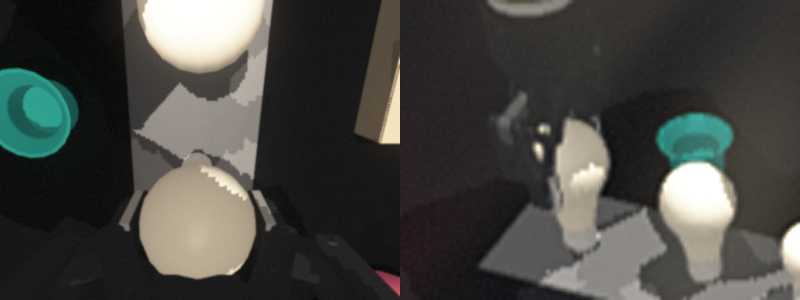

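Request:
{"api": "servo_tool", "payload": {"motion": [{"dr":[0,0,0],"delta_pos":[0,0,-0.15],"hand":0.55},{"dr":[0,0,0],"delta_pos":[0,0,-0.25],"hand":0.55},{"dr":[0,0,0],"delta_pos":[0,0,-0.3],"hand":0.55},{"dr":[0,0,0],"delta_pos":[0,0,-0.3],"hand":0.55},{"dr":[0,0,0],"delta_pos":[0,0,-0.2],"hand":0.55},{"dr":[0,0,0],"delta_pos":[0,0,0],"hand":0.55}], "squeeze": 25}}

```text
time_s: 8.2
eef_pos: [450.8, -242.1, 87.2]
ee_rot: [0.002, 0.707, 0.707, 0.0]
force: [0.1, 0.7, -0.0]
grip_width: 0.738
```

```bash
python3 - <<'E'
from h import *
q,d,K,T=snap('scene','s5')
e=ctrl.sense()['eef_pos'];print(e,ball(cloud(d,K,T),e[:2],e[2]+64,32.5))
p,d,K,T=snap('wrist','w5');print(ball(cloud(d,K,T),e[:2],e[2]+64,32.5))
cv2.imwrite('pics/c5.png',np.hstack([cv2.resize(p,(400,300)),cv2.resize(q[90:180,130:250],(400,300),interpolation=cv2.INTER_CUBIC)])[:,:,::-1])
E
```

```text
[ 450.61866139 -241.95619797   86.64892926] (array([ 449.3, -242.2,  149.6]), 356, 0.8)
(array([ 450.3, -241.9,  150. ]), 18698, 0.34)
```

View pics/c5.png

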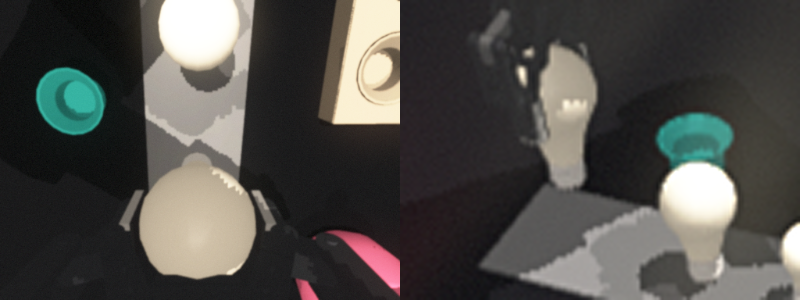

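Request:
{"api": "servo_tool", "payload": {"motion": [{"dr":[0,0,0],"delta_pos":[0.1,0.2,0],"hand":0.55},{"dr":[0,0,0],"delta_pos":[0.2,0.4,0],"hand":0.55},{"dr":[0,0,0],"delta_pos":[0.25,0.55,0],"hand":0.55},{"dr":[0,0,0],"delta_pos":[0.25,0.6,0],"hand":0.55},{"dr":[0,0,0],"delta_pos":[0.25,0.6,0],"hand":0.55},{"dr":[0,0,0],"delta_pos":[0.25,0.55,0],"hand":0.55},{"dr":[0,0,0],"delta_pos":[0.2,0.4,0],"hand":0.55},{"dr":[0,0,0],"delta_pos":[0.1,0.2,0],"hand":0.55},{"dr":[0,0,0],"delta_pos":[0,0,0],"hand":0.55}]}}

```text
time_s: 9.43
eef_pos: [632.4, -154.5, 80.5]
ee_rot: [-0.003, 0.707, 0.707, -0.0]
force: [0.3, -0.3, -0.6]
grip_width: 0.736
```

Request:
{"api": "servo_tool", "payload": {"motion": [{"dr":[-0.025,-0.025,0],"delta_pos":[-0.12,-0.01,-0.05],"hand":0.55},{"dr":[0,0,0],"delta_pos":[0,0,0],"hand":0.55}]}}

```text
time_s: 9.68
eef_pos: [631.0, -161.6, 83.1]
ee_rot: [0.001, 0.707, 0.707, -0.001]
force: [-0.8, -0.5, -0.8]
grip_width: 0.743
```

```bash
python3 - <<'E'
from h import *
e=ctrl.sense()['eef_pos']
p,d,K,T=snap('wrist','w6');W=cloud(d,K,T);print(e,ball(W,e[:2],e[2]+63,32.5))
z=W[...,2]
for yc in (103,15,-73):
    # well floor points (z<8) centroid & rim circle
    m=(np.hypot(W[...,0]-632,W[...,1]-yc)<35)&(z>-3)&(z<10); 
    if m.sum()>30: w=W[m];print(yc,'floor',len(w),((w.min(0)+w.max(0))/2).round(1),np.ptp(w,0).round(0))
m=(z>26)&(z<37)&(W[...,0]>560)&(W[...,0]<700)&(W[...,1]>-110)&(W[...,1]<190)
w=W[m];print(np.percentile(w,[1,99],0).round(1))
cv2.imwrite('pics/w6.png',p[:,:,::-1])
E
```

```text
[ 631.01429313 -161.63097413   83.12855827] (array([ 630.9, -161.7,  146.4]), 18702, 0.34)
-73 floor 2227 [632.  -73.    5.6] [40. 40.  9.]
[[ 585.8 -109.2   26.4]
 [ 678.2  -25.4   32.5]]
```

View pics/w6.png

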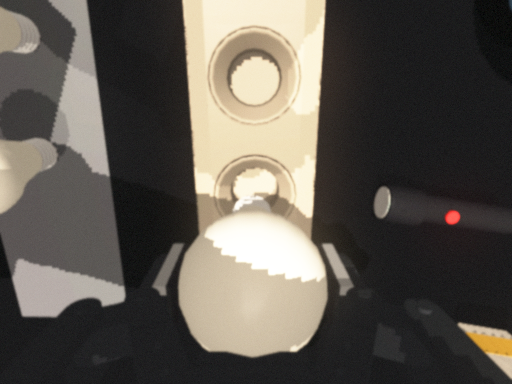

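Request:
{"api": "servo_tool", "payload": {"motion": [{"dr":[0,0,0],"delta_pos":[0.01,0.02,0.15],"hand":0.55},{"dr":[0,0,0],"delta_pos":[0,0,0.2],"hand":0.55},{"dr":[0,0,0],"delta_pos":[0,0,0.2],"hand":0.55},{"dr":[0,0,0],"delta_pos":[0,0,0.2],"hand":0.55},{"dr":[0,0,0],"delta_pos":[0,0,0.12],"hand":0.55},{"dr":[0,0,0],"delta_pos":[0,0,0],"hand":0.55}]}}

```text
time_s: 10.48
eef_pos: [631.0, -161.0, 35.5]
ee_rot: [-0.001, 0.707, 0.707, -0.001]
force: [0.0, 0.7, -0.9]
grip_width: 0.737
```

Request:
{"api": "servo_tool", "payload": {"motion": [{"dr":[0,0,0],"delta_pos":[0.0,0.02,0.08],"hand":0.55},{"dr":[0,0,0],"delta_pos":[0,0,0.06],"hand":0.55},{"dr":[0,0,0],"delta_pos":[0,0,0.02],"hand":0.55},{"dr":[0,0,0],"delta_pos":[0,0,0],"hand":0.55}]}}

```text
time_s: 10.98
eef_pos: [632.6, -161.2, 27.7]
ee_rot: [0.0, 0.707, 0.707, -0.001]
force: [-0.0, -0.6, 0.5]
grip_width: 0.741
```

Request:
{"api": "servo_tool", "payload": {"motion": [{"dr":[0,0,0],"delta_pos":[0.0,0,0.04],"hand":0.55},{"dr":[0,0,0],"delta_pos":[0,0,0],"hand":0.55}]}}

```text
time_s: 11.22
eef_pos: [632.7, -161.3, 25.8]
ee_rot: [0.0, 0.707, 0.707, -0.001]
force: [0.6, -0.1, -0.2]
grip_width: 0.738
```

```bash
python3 - <<'E'
from h import *
e=ctrl.sense()
p,d,K,T=snap('wrist','w7');W=cloud(d,K,T);print(e['eef_pos'],e['force'],ball(W,e['eef_pos'][:2],e['eef_pos'][2]+63,32.5))
E
```

```text
[ 632.7158888  -161.29088193   25.82170049] [ 0.61064552 -0.06855077 -0.15760443] (array([ 632.6, -161.3,   89.1]), 18685, 0.34)
```

Request:
{"api": "servo_tool", "payload": {"motion": [{"dr":[0,0,0],"delta_pos":[0.0,0,0.03],"hand":0.55},{"dr":[0,0,0],"delta_pos":[0,0,0],"hand":0.55}]}}

```text
time_s: 11.52
eef_pos: [633.1, -161.7, 25.7]
ee_rot: [0.001, 0.707, 0.707, -0.001]
force: [-0.3, -0.5, -0.9]
grip_width: 0.739
```

Request:
{"api": "servo_tool", "payload": {"motion": [{"dr":[0,0,0],"delta_pos":[0.0,-0.02,0.04],"hand":0.55},{"dr":[0,0,0],"delta_pos":[0,0,0],"hand":0.55}]}}

```text
time_s: 11.78
eef_pos: [633.3, -162.3, 25.7]
ee_rot: [0.003, 0.707, 0.707, 0.0]
force: [-1.1, -0.6, -0.6]
grip_width: 0.737
```

```bash
python3 - <<'E'
from h import *
p,d,K,T=snap('wrist','w8');e=ctrl.sense();W=cloud(d,K,T);print(e['eef_pos'],e['force'],ball(W,e['eef_pos'][:2],e['eef_pos'][2]+63,32.5))
E
```

```text
[ 633.29537737 -162.2116598    25.54581275] [-0.70584862  0.84310831  0.70937527] (array([ 632.9, -162.1,   89. ]), 18692, 0.35)
```

Request:
{"api": "servo_tool", "payload": {"motion": [{"dr":[0,0,0],"delta_pos":[0.0,0,0],"hand":0.78},{"dr":[0,0,0],"delta_pos":[0.0,0,0],"hand":0.82},{"dr":[0,0,0],"delta_pos":[0.0,0,0],"hand":0.9},{"dr":[0,0,0],"delta_pos":[0,0,0],"hand":1},{"dr":[0,0,0],"delta_pos":[0,0,0],"hand":1}]}}

```text
time_s: 12.45
eef_pos: [632.9, -162.0, 24.6]
ee_rot: [0.002, 0.707, 0.707, -0.0]
force: [-0.4, 0.1, -0.1]
grip_width: 1.001
```

```bash
python3 - <<'E'
from h import *
p,d,K,T=snap('wrist','w9');e=ctrl.sense();W=cloud(d,K,T);print(e['eef_pos'],e['force'],ball(W,e['eef_pos'][:2],e['eef_pos'][2]+63,32.5))
E
```

```text
[ 632.91518028 -162.01194553   24.6518981 ] [ 0.30050654 -0.75287781  0.91118228] (array([ 632.6, -162.4,   88.8]), 17401, 0.32)
```

View pics/w9.png

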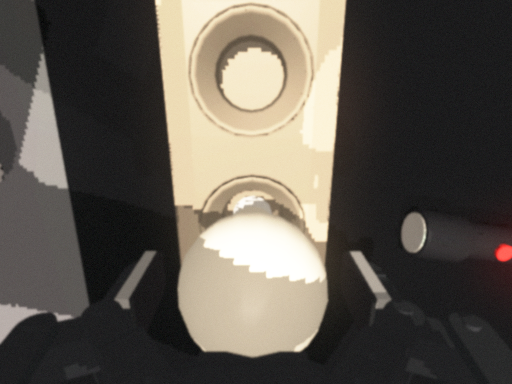

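Request:
{"api": "servo_tool", "payload": {"motion": [{"dr":[0,0,0],"delta_pos":[0.0,0,-0.2],"hand":1},{"dr":[0,0,0],"delta_pos":[0.0,0,-0.4],"hand":1},{"dr":[0,0,0],"delta_pos":[0.0,0,-0.5],"hand":1},{"dr":[0,0,0],"delta_pos":[0,0,-0.5],"hand":1},{"dr":[0,0,0],"delta_pos":[0,0,0],"hand":1},{"dr":[0,0,0],"delta_pos":[0.08,-0.4,0],"hand":1},{"dr":[0,0,0],"delta_pos":[0.1,-0.7,0],"hand":1},{"dr":[0,0,0],"delta_pos":[0.1,-0.8,0],"hand":1},{"dr":[0,0,0],"delta_pos":[0.1,-0.8,0],"hand":1},{"dr":[0,0,0],"delta_pos":[0.1,-0.6,0],"hand":1},{"dr":[0,0,0],"delta_pos":[0.05,-0.2,0],"hand":1},{"dr":[0,0,0],"delta_pos":[0,0,0],"hand":1}]}}

```text
time_s: 14.0
eef_pos: [451.1, -133.4, 104.3]
ee_rot: [0.001, 0.707, 0.707, -0.0]
force: [0.2, 0.2, -0.5]
grip_width: 1.001
```

Request:
{"api": "servo_tool", "payload": {"motion": [{"dr":[0,0,0],"delta_pos":[0.02,0.01,0.3],"hand":1},{"dr":[0,0,0],"delta_pos":[0,0,0.4],"hand":1},{"dr":[0,0,0],"delta_pos":[0,0,0.4],"hand":1},{"dr":[0,0,0],"delta_pos":[0,0,0.3],"hand":1},{"dr":[0,0,0],"delta_pos":[0,0,0],"hand":1}]}}

```text
time_s: 14.62
eef_pos: [456.8, -134.0, 31.5]
ee_rot: [0.002, 0.707, 0.707, 0.0]
force: [1.1, -0.4, 0.4]
grip_width: 1.003
```

```bash
python3 - <<'E'
from h import *
p,d,K,T=snap('wrist','w10');e=ctrl.sense();W=cloud(d,K,T);print(e['eef_pos'],e['force'],ball(W,(451.8,-132.3),75,29))
E
```

```text
[ 457.16977643 -134.20931773   32.11994068] [ 0.37179252 -0.12725431  0.83884387] (array([ 451.6, -133. ,   74.2]), 10658, 0.31)
```

Request:
{"api": "servo_tool", "payload": {"motion": [{"dr":[0.015,0.015,0],"delta_pos":[0.02,-0.1,0],"hand":1},{"dr":[0,0,0],"delta_pos":[0,0,0.15],"hand":1},{"dr":[0,0,0],"delta_pos":[0,0,0.15],"hand":1},{"dr":[0,0,0],"delta_pos":[0,0,0.05],"hand":1},{"dr":[0,0,0],"delta_pos":[0,0,0],"hand":1}]}}

```text
time_s: 15.3
eef_pos: [453.1, -133.7, 14.7]
ee_rot: [0.002, 0.707, 0.707, 0.001]
force: [-0.1, 0.3, -0.5]
grip_width: 1.003
```

Request:
{"api": "servo_tool", "payload": {"motion": [{"dr":[0.01,0.01,0],"delta_pos":[0.01,-0.03,0.03],"hand":1},{"dr":[0,0,0],"delta_pos":[0,0,0],"hand":0.85},{"dr":[0,0,0],"delta_pos":[0,0,0],"hand":0.75},{"dr":[0,0,0],"delta_pos":[0,0,0],"hand":0.65},{"dr":[0,0,0],"delta_pos":[0,0,0],"hand":0.55},{"dr":[0,0,0],"delta_pos":[0,0,0],"hand":0.5},{"dr":[0,0,0],"delta_pos":[0,0,0],"hand":0.45},{"dr":[0,0,0],"delta_pos":[0,0,0],"hand":0.45}], "squeeze": 20}}

```text
time_s: 16.3
eef_pos: [451.8, -133.4, 13.6]
ee_rot: [0.001, 0.707, 0.707, 0.001]
force: [-1.3, -0.2, 0.9]
grip_width: 0.658
```

```bash
python3 - <<'E'
from h import *
p,d,K,T=snap('wrist','w11');e=ctrl.sense();W=cloud(d,K,T);print(e['eef_pos'],e['force'],e['grip_width'],ball(W,(451.8,-132.3),75,29))
E
```

```text
[ 451.83135093 -133.41567223   13.64039757] [-0.72207479 -0.71154948  0.37473624] 0.6611581143898693 (array([ 451.5, -133.1,   74.3]), 14742, 0.34)
```

Request:
{"api": "servo_tool", "payload": {"motion": [{"dr":[0,0,0],"delta_pos":[0,0,-0.15],"hand":0.45},{"dr":[0,0,0],"delta_pos":[0,0,-0.25],"hand":0.45},{"dr":[0,0,0],"delta_pos":[0,0,-0.3],"hand":0.45},{"dr":[0,0,0],"delta_pos":[0,0,-0.3],"hand":0.45},{"dr":[0,0,0],"delta_pos":[0,0,-0.25],"hand":0.45},{"dr":[0,0,0],"delta_pos":[0,0,0],"hand":0.45},{"dr":[0,0,0],"delta_pos":[0.1,0.2,0],"hand":0.45},{"dr":[0,0,0],"delta_pos":[0.2,0.4,0],"hand":0.45},{"dr":[0,0,0],"delta_pos":[0.2,0.55,0],"hand":0.45},{"dr":[0,0,0],"delta_pos":[0.2,0.6,0],"hand":0.45},{"dr":[0,0,0],"delta_pos":[0.2,0.6,0],"hand":0.45},{"dr":[0,0,0],"delta_pos":[0.15,0.55,0],"hand":0.45},{"dr":[0,0,0],"delta_pos":[0.08,0.4,0],"hand":0.45},{"dr":[0,0,0],"delta_pos":[0.05,0.2,0],"hand":0.45},{"dr":[0,0,0],"delta_pos":[0,0,0],"hand":0.45}], "squeeze": 25}}

```text
time_s: 18.23
eef_pos: [634.0, -67.5, 74.8]
ee_rot: [-0.002, 0.707, 0.707, -0.001]
force: [-0.4, -0.5, -0.7]
grip_width: 0.653
```

```bash
python3 - <<'E'
from h import *
e=ctrl.sense();p,d,K,T=snap('wrist','w12');W=cloud(d,K,T);e1=e['eef_pos'];print(e1,e['force'],e['grip_width'],ball(W,e1[:2],e1[2]+61,29))
E
```

```text
[634.02065467 -67.47270545  74.75728179] [-0.39318029 -0.52161343 -0.74221437] 0.6530167014588022 (array([634.1, -67.4, 135.3]), 14719, 0.34)
```

View pics/w12.png

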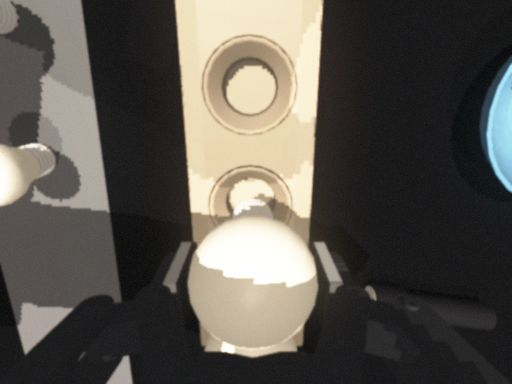

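Request:
{"api": "servo_tool", "payload": {"motion": [{"dr":[-0.015,-0.015,0],"delta_pos":[-0.1,-0.03,0],"hand":0.45},{"dr":[0,0,0],"delta_pos":[0,0,0.15],"hand":0.45},{"dr":[0,0,0],"delta_pos":[0,0,0.2],"hand":0.45},{"dr":[0,0,0],"delta_pos":[0,0,0.2],"hand":0.45},{"dr":[0,0,0],"delta_pos":[0,0,0.2],"hand":0.45},{"dr":[0,0,0],"delta_pos":[0,0,0.1],"hand":0.45},{"dr":[0,0,0],"delta_pos":[0,0,0],"hand":0.45}]}}

```text
time_s: 19.15
eef_pos: [630.4, -73.1, 28.2]
ee_rot: [-0.001, 0.707, 0.707, -0.001]
force: [-0.2, -0.3, -0.1]
grip_width: 0.656
```

Request:
{"api": "servo_tool", "payload": {"motion": [{"dr":[0,0,0],"delta_pos":[0,0.025,0.08],"hand":0.45},{"dr":[0,0,0],"delta_pos":[0,0,0.06],"hand":0.45},{"dr":[0,0,0],"delta_pos":[0,0,0.04],"hand":0.45},{"dr":[0,0,0],"delta_pos":[0,0,0.02],"hand":0.45},{"dr":[0,0,0],"delta_pos":[0,0,0],"hand":0.45}]}}

```text
time_s: 19.77
eef_pos: [632.2, -73.2, 18.3]
ee_rot: [-0.001, 0.707, 0.707, -0.001]
force: [0.2, -0.2, -0.9]
grip_width: 0.658
```

```bash
python3 - <<'E'
from h import *
e=ctrl.sense();p,d,K,T=snap('wrist','w13');W=cloud(d,K,T);e1=e['eef_pos'];print(e1,e['force'],e['grip_width'],ball(W,e1[:2],e1[2]+61,29))
E
```

```text
[632.19002318 -73.20000851  18.30365865] [ 0.21082209 -0.24434011 -0.91813783] 0.6580613448272946 (array([632.2, -72.9,  78.9]), 14732, 0.34)
```

Expected seated reading is about 78.3, so it goes about 1 mm further before release.

Request:
{"api": "servo_tool", "payload": {"motion": [{"dr":[0,0,0],"delta_pos":[0,0,0.03],"hand":0.45},{"dr":[0,0,0],"delta_pos":[0,0,0],"hand":0.45},{"dr":[0,0,0],"delta_pos":[0.0,0,0],"hand":0.7},{"dr":[0,0,0],"delta_pos":[0.0,0,0],"hand":0.76},{"dr":[0,0,0],"delta_pos":[0.0,0,0],"hand":0.85},{"dr":[0,0,0],"delta_pos":[0,0,0],"hand":1},{"dr":[0,0,0],"delta_pos":[0,0,0],"hand":1}]}}

```text
time_s: 20.7
eef_pos: [632.7, -73.4, 17.7]
ee_rot: [0.0, 0.707, 0.707, -0.001]
force: [-0.8, -0.5, -0.1]
grip_width: 0.998
```

```bash
python3 - <<'E'
from h import *
e=ctrl.sense();p,d,K,T=snap('wrist','w14');W=cloud(d,K,T);e1=e['eef_pos'];print(e1,e['force'],e['grip_width'],ball(W,e1[:2],e1[2]+61,29))
E
```

```text
[632.71583781 -73.396579    17.72498317] [-0.80321942 -0.5422711  -0.14844574] 0.9978683255521547 (array([632.5, -73.2,  78.3]), 13685, 0.31)
```

View pics/w14.png

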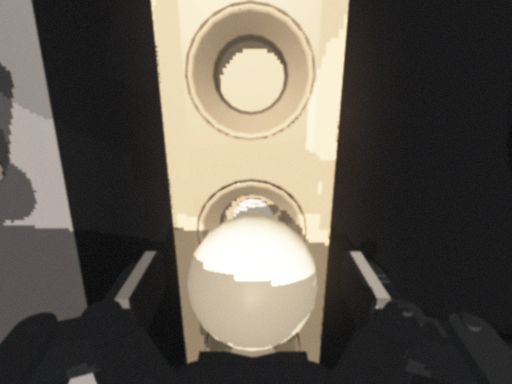

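Request:
{"api": "servo_tool", "payload": {"motion": [{"dr":[0,0,0],"delta_pos":[0.0,0,-0.2],"hand":1},{"dr":[0,0,0],"delta_pos":[0.0,0,-0.4],"hand":1},{"dr":[0,0,0],"delta_pos":[0.0,0,-0.5],"hand":1},{"dr":[0,0,0],"delta_pos":[0,0,-0.5],"hand":1},{"dr":[0,0,0],"delta_pos":[0,0,0],"hand":1},{"dr":[0,0,0],"delta_pos":[0.3,-0.4,0],"hand":1},{"dr":[0,0,0],"delta_pos":[0.5,-0.7,0],"hand":1},{"dr":[0,0,0],"delta_pos":[0.6,-0.8,0],"hand":1},{"dr":[0,0,0],"delta_pos":[0.6,-0.8,0],"hand":1},{"dr":[0,0,0],"delta_pos":[0.45,-0.6,0],"hand":1},{"dr":[0,0,0],"delta_pos":[0.17,-0.2,0],"hand":1},{"dr":[0,0,0],"delta_pos":[0,0,0],"hand":1}]}}

```text
time_s: 22.25
eef_pos: [450.8, 61.1, 97.9]
ee_rot: [-0.001, 0.707, 0.707, -0.002]
force: [-0.7, 0.5, -0.4]
grip_width: 0.999
```

```bash
python3 - <<'E'
from h import *
e=ctrl.sense();p,d,K,T=snap('wrist','w15');W=cloud(d,K,T);e1=e['eef_pos'];print(e1,e['force'],e['grip_width'],ball(W,(451,65),64.5,25.5))
E
```

```text
[450.77880533  61.10756626  97.90389852] [-0.65405938  0.46214815 -0.35817983] 0.9994270893870228 (array([450.7,  64.7,  63.7]), 3676, 0.34)
```

View pics/w15.png

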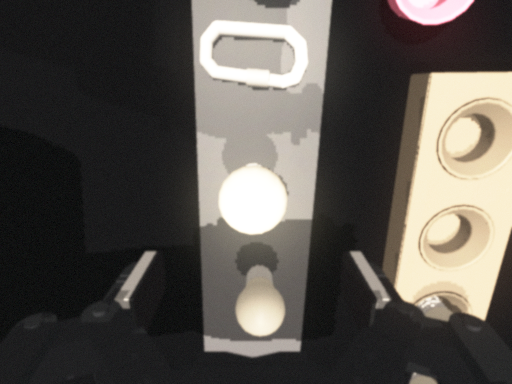

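Request:
{"api": "servo_tool", "payload": {"motion": [{"dr":[0,0,0],"delta_pos":[0.07,0,0.3],"hand":1},{"dr":[0,0,0],"delta_pos":[0,-0.01,0.4],"hand":1},{"dr":[0,0,0],"delta_pos":[0,-0.02,0.4],"hand":1},{"dr":[0,0,0],"delta_pos":[0,-0.01,0.3],"hand":1},{"dr":[0,0,0],"delta_pos":[0,0,0],"hand":1}]}}

```text
time_s: 22.92
eef_pos: [454.6, 60.2, 25.0]
ee_rot: [0.0, 0.709, 0.705, -0.001]
force: [0.0, 1.3, -0.2]
grip_width: 1.002
```

Request:
{"api": "servo_tool", "payload": {"motion": [{"dr":[0,0,-0.03],"delta_pos":[0.09,-0.075,0],"hand":1},{"dr":[0,0,0],"delta_pos":[0,0,0.15],"hand":1},{"dr":[0,0,0],"delta_pos":[0,0,0.15],"hand":1},{"dr":[0,0,0],"delta_pos":[0,0,0.06],"hand":1},{"dr":[0,0,0],"delta_pos":[0,0,0],"hand":1}]}}

```text
time_s: 23.55
eef_pos: [452.3, 64.3, 7.0]
ee_rot: [0.001, 0.708, 0.707, -0.0]
force: [0.8, 0.5, -0.1]
grip_width: 1.002
```

```bash
python3 - <<'E'
from h import *
e=ctrl.sense();p,d,K,T=snap('wrist','w16');W=cloud(d,K,T);e1=e['eef_pos'];print(e1,e['force'],e['grip_width'],ball(W,(451,65),64.5,25.5))
E
```

```text
[452.34767686  64.32888367   6.97361544] [ 0.79247362  0.50277336 -0.09864864] 1.0017968276045368 (array([450.7,  64.4,  63.8]), 9865, 0.31)
```

Request:
{"api": "servo_tool", "payload": {"motion": [{"dr":[0,0,0],"delta_pos":[0,-0.03,0.03],"hand":1},{"dr":[0,0,0],"delta_pos":[0,0,0],"hand":0.8},{"dr":[0,0,0],"delta_pos":[0,0,0],"hand":0.7},{"dr":[0,0,0],"delta_pos":[0,0,0],"hand":0.62},{"dr":[0,0,0],"delta_pos":[0,0,0],"hand":0.54},{"dr":[0,0,0],"delta_pos":[0,0,0],"hand":0.46},{"dr":[0,0,0],"delta_pos":[0,0,0],"hand":0.4},{"dr":[0,0,0],"delta_pos":[0,0,0],"hand":0.4}], "squeeze": 20}}

```text
time_s: 24.6
eef_pos: [451.2, 64.3, 6.2]
ee_rot: [0.002, 0.708, 0.707, 0.0]
force: [0.1, -0.3, 2.0]
grip_width: 0.578
```

```bash
python3 - <<'E'
from h import *
e=ctrl.sense();p,d,K,T=snap('wrist','w17');W=cloud(d,K,T);e1=e['eef_pos'];print(e1,e['force'],e['grip_width'],ball(W,(451,65),64.5,25.5))
E
```

```text
[451.15292406  64.26442026   6.22755188] [ 0.09473933 -0.30306739  2.00242398] 0.5780466034686949 (array([450.9,  64.4,  63.8]), 10808, 0.34)
```

Request:
{"api": "servo_tool", "payload": {"motion": [{"dr":[0,0,0],"delta_pos":[0,0,-0.15],"hand":0.4},{"dr":[0,0,0],"delta_pos":[0,0,-0.25],"hand":0.4},{"dr":[0,0,0],"delta_pos":[0,0,-0.3],"hand":0.4},{"dr":[0,0,0],"delta_pos":[0,0,-0.3],"hand":0.4},{"dr":[0,0,0],"delta_pos":[0,0,-0.3],"hand":0.4},{"dr":[0,0,0],"delta_pos":[0,0,0],"hand":0.4},{"dr":[0,0,0],"delta_pos":[-0.05,0.2,0],"hand":0.4},{"dr":[0,0,0],"delta_pos":[-0.1,0.4,0],"hand":0.4},{"dr":[0,0,0],"delta_pos":[-0.15,0.55,0],"hand":0.4},{"dr":[0,0,0],"delta_pos":[-0.15,0.6,0],"hand":0.4},{"dr":[0,0,0],"delta_pos":[-0.15,0.6,0],"hand":0.4},{"dr":[0,0,0],"delta_pos":[-0.15,0.55,0],"hand":0.4},{"dr":[0,0,0],"delta_pos":[-0.1,0.4,0],"hand":0.4},{"dr":[0,0,0],"delta_pos":[-0.05,0.2,0],"hand":0.4},{"dr":[0,0,0],"delta_pos":[0,0,0],"hand":0.4}], "squeeze": 25}}

```text
time_s: 26.52
eef_pos: [633.7, 16.1, 70.7]
ee_rot: [-0.0, 0.708, 0.706, -0.001]
force: [-0.2, 0.1, 0.2]
grip_width: 0.572
```

```bash
python3 - <<'E'
from h import *
e=ctrl.sense();p,d,K,T=snap('wrist','w18');W=cloud(d,K,T);e1=e['eef_pos'];print(e1,e['force'],e['grip_width'],ball(W,e1[:2],e1[2]+57.6,25.5))
m=(np.hypot(W[...,0]-632,W[...,1]-103)<35)&(W[...,2]>-3)&(W[...,2]<10); w=W[m];print(len(w),((w.min(0)+w.max(0))/2).round(1),np.ptp(w,0).round(0))
E
```

```text
[633.69281971  16.08655115  70.67213691] [-0.16416673  0.10786659  0.15034781] 0.5722255440568352 (array([633.7,  16.2, 128.2]), 10817, 0.34)
2456 [634.  100.    4.6] [46. 46. 11.]
```

View pics/w18.png

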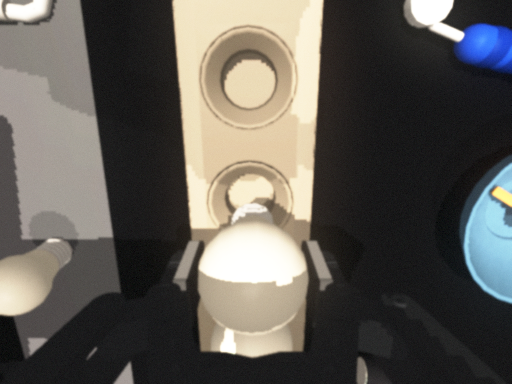

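Request:
{"api": "servo_tool", "payload": {"motion": [{"dr":[0,0,-0.02],"delta_pos":[-0.02,-0.03,0],"hand":0.4},{"dr":[0,0,0],"delta_pos":[0,0,0.2],"hand":0.4},{"dr":[0,0,0],"delta_pos":[0,0,0.2],"hand":0.4},{"dr":[0,0,0],"delta_pos":[0,0,0.2],"hand":0.4},{"dr":[0,0,0],"delta_pos":[0,0,0.2],"hand":0.4},{"dr":[0,0,0],"delta_pos":[0,0,0.15],"hand":0.4},{"dr":[0,0,0],"delta_pos":[0,0,0],"hand":0.4}]}}

```text
time_s: 27.45
eef_pos: [629.9, 15.6, 18.7]
ee_rot: [-0.001, 0.706, 0.708, -0.002]
force: [-0.4, -0.8, 0.0]
grip_width: 0.575
```

Target TCP is about 10.2, so 8.5 mm to go.

Request:
{"api": "servo_tool", "payload": {"motion": [{"dr":[0,0,0],"delta_pos":[0,0.035,0.07],"hand":0.4},{"dr":[0,0,0],"delta_pos":[0,0,0.05],"hand":0.4},{"dr":[0,0,0],"delta_pos":[0,0,0.03],"hand":0.4},{"dr":[0,0,0],"delta_pos":[0,0,0.02],"hand":0.4},{"dr":[0,0,0],"delta_pos":[0,0,0],"hand":0.4}]}}

```text
time_s: 28.08
eef_pos: [632.4, 15.6, 10.5]
ee_rot: [-0.001, 0.706, 0.708, -0.002]
force: [0.3, -0.2, -0.3]
grip_width: 0.578
```

```bash
python3 - <<'E'
from h import *
e=ctrl.sense();p,d,K,T=snap('wrist','w19');W=cloud(d,K,T);e1=e['eef_pos'];print(e1,e['force'],e['grip_width'],ball(W,e1[:2],e1[2]+57.6,25.5))
E
```

```text
[632.38232877  15.56823405  10.53605086] [ 0.26123654 -0.15924395 -0.25657584] 0.5780049404276363 (array([632.5,  15.7,  68. ]), 10801, 0.34)
```

Request:
{"api": "servo_tool", "payload": {"motion": [{"dr":[0,0,0],"delta_pos":[0,0,0.015],"hand":0.4},{"dr":[0,0,0],"delta_pos":[0,0,0],"hand":0.4},{"dr":[0,0,0],"delta_pos":[0.0,0,0],"hand":0.62},{"dr":[0,0,0],"delta_pos":[0.0,0,0],"hand":0.68},{"dr":[0,0,0],"delta_pos":[0.0,0,0],"hand":0.8},{"dr":[0,0,0],"delta_pos":[0,0,0],"hand":1},{"dr":[0,0,0],"delta_pos":[0,0,0],"hand":1}]}}

```text
time_s: 29.0
eef_pos: [632.7, 15.5, 10.2]
ee_rot: [-0.0, 0.706, 0.708, -0.001]
force: [-0.3, 0.1, 0.2]
grip_width: 1.001
```

```bash
python3 - <<'E'
from h import *
e=ctrl.sense();p,d,K,T=snap('wrist','w20');W=cloud(d,K,T);e1=e['eef_pos'];print(e1,e['force'],e['grip_width'],ball(W,e1[:2],e1[2]+57.6,25.5))
E
```

```text
[632.70759038  15.50009433  10.24103156] [-0.29948991  0.0814776   0.18025524] 1.000697394277285 (array([632.2,  15.6,  67.8]), 9976, 0.32)
```

View pics/w20.png

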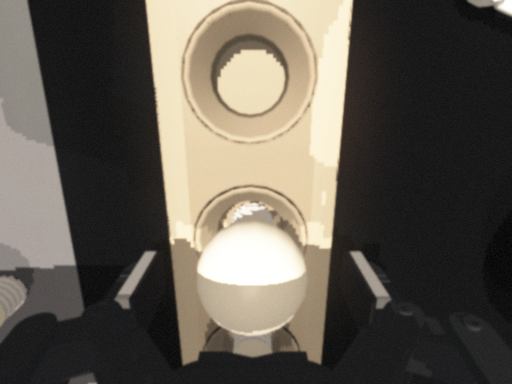

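Request:
{"api": "servo_tool", "payload": {"motion": [{"dr":[0,0,0],"delta_pos":[0.0,0,-0.2],"hand":1},{"dr":[0,0,0],"delta_pos":[0.0,0,-0.4],"hand":1},{"dr":[0,0,0],"delta_pos":[0.0,0,-0.5],"hand":1},{"dr":[0,0,0],"delta_pos":[0,0,-0.5],"hand":1},{"dr":[0,0,0],"delta_pos":[0,0,0],"hand":1},{"dr":[0,0,0],"delta_pos":[-0.1,-0.4,0],"hand":1},{"dr":[0,0,0],"delta_pos":[-0.2,-0.7,0],"hand":1},{"dr":[0,0,0],"delta_pos":[-0.25,-0.75,0],"hand":1},{"dr":[0,0,0],"delta_pos":[-0.25,-0.75,0],"hand":1},{"dr":[0,0,0],"delta_pos":[-0.2,-0.6,0],"hand":1},{"dr":[0,0,0],"delta_pos":[-0.1,-0.2,0],"hand":1},{"dr":[0,0,0],"delta_pos":[0,0,0],"hand":1}]}}

```text
time_s: 30.55
eef_pos: [456.4, -40.5, 91.1]
ee_rot: [-0.002, 0.706, 0.708, -0.002]
force: [0.3, 0.5, 0.5]
grip_width: 1.002
```

```bash
python3 - <<'E'
from h import *
e=ctrl.sense();p,d,K,T=snap('wrist','w21');W=cloud(d,K,T);e1=e['eef_pos'];print(e1,e['ee_rot'],e['grip_width'],ball(W,(457.4,-41.7),54,22))
E
```

```text
[456.41565947 -40.4953286   91.10677012] [-0.00183942  0.70636216  0.70784565 -0.00190946] 1.002166227532968 (array([456.8, -41.7,  53.2]), 2590, 0.33)
```

View pics/w21.png

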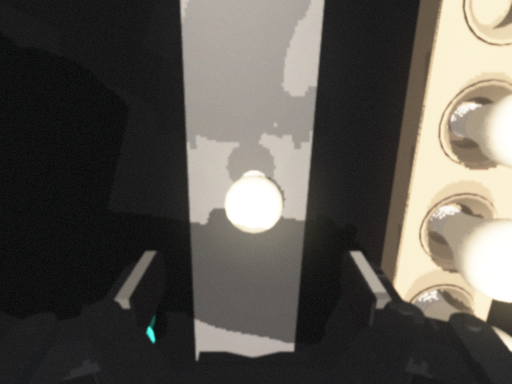

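Request:
{"api": "servo_tool", "payload": {"motion": [{"dr":[0,0,0],"delta_pos":[-0.02,0,0.3],"hand":1},{"dr":[0,0,0],"delta_pos":[0,-0.02,0.4],"hand":1},{"dr":[0,0,0],"delta_pos":[0,-0.02,0.4],"hand":1},{"dr":[0,0,0],"delta_pos":[0,-0.02,0.3],"hand":1},{"dr":[0,0,0],"delta_pos":[0,0,0],"hand":1}]}}

```text
time_s: 31.22
eef_pos: [458.4, -40.5, 18.4]
ee_rot: [-0.001, 0.705, 0.709, -0.001]
force: [-0.3, -0.5, 0.6]
grip_width: 0.997
```

Request:
{"api": "servo_tool", "payload": {"motion": [{"dr":[0,0,0.03],"delta_pos":[-0.025,-0.03,0.0],"hand":1},{"dr":[0,0,0],"delta_pos":[0,0,0.15],"hand":1},{"dr":[0,0,0],"delta_pos":[0,0,0.15],"hand":1},{"dr":[0,0,0],"delta_pos":[0,0,0.08],"hand":1},{"dr":[0,0,0],"delta_pos":[0,0,0],"hand":1}]}}

```text
time_s: 31.85
eef_pos: [458.4, -42.0, -0.8]
ee_rot: [0.0, 0.707, 0.707, -0.001]
force: [-0.2, -0.7, 0.1]
grip_width: 1.005
```

Request:
{"api": "servo_tool", "payload": {"motion": [{"dr":[0,0,0],"delta_pos":[0,-0.03,0.02],"hand":1},{"dr":[0,0,0],"delta_pos":[0,0,0],"hand":0.75},{"dr":[0,0,0],"delta_pos":[0,0,0],"hand":0.65},{"dr":[0,0,0],"delta_pos":[0,0,0],"hand":0.57},{"dr":[0,0,0],"delta_pos":[0,0,0],"hand":0.5},{"dr":[0,0,0],"delta_pos":[0,0,0],"hand":0.42},{"dr":[0,0,0],"delta_pos":[0,0,0],"hand":0.35},{"dr":[0,0,0],"delta_pos":[0,0,0],"hand":0.32},{"dr":[0,0,0],"delta_pos":[0,0,0],"hand":0.32}], "squeeze": 20}}

```text
time_s: 32.98
eef_pos: [457.1, -42.1, -1.1]
ee_rot: [0.001, 0.707, 0.707, -0.0]
force: [-0.5, 0.0, 1.5]
grip_width: 0.495
```

```bash
python3 - <<'E'
from h import *
e=ctrl.sense();p,d,K,T=snap('wrist','w22');W=cloud(d,K,T);e1=e['eef_pos'];print(e1,e['force'],e['grip_width'],ball(W,(456.8,-41.7),54,22))
E
```

```text
[457.12551402 -42.07573022  -1.11787519] [-0.51612742  0.02578152  1.52596915] 0.4952029760596035 (array([456.9, -42. ,  53.3]), 7630, 0.35)
```

Request:
{"api": "servo_tool", "payload": {"motion": [{"dr":[0,0,0],"delta_pos":[0,0,-0.15],"hand":0.32},{"dr":[0,0,0],"delta_pos":[0,0,-0.25],"hand":0.32},{"dr":[0,0,0],"delta_pos":[0,0,-0.3],"hand":0.32},{"dr":[0,0,0],"delta_pos":[0,0,-0.3],"hand":0.32},{"dr":[0,0,0],"delta_pos":[0,0,-0.3],"hand":0.32},{"dr":[0,0,0],"delta_pos":[0,0,0],"hand":0.32},{"dr":[0,0,0],"delta_pos":[0.25,0,0],"hand":0.32},{"dr":[0,0,0],"delta_pos":[0.5,0,0],"hand":0.32},{"dr":[0,0,0],"delta_pos":[0.6,0,0],"hand":0.32},{"dr":[0,0,0],"delta_pos":[0.6,0,0],"hand":0.32},{"dr":[0,0,0],"delta_pos":[0.5,0,0],"hand":0.32},{"dr":[0,0,0],"delta_pos":[0.3,0,0],"hand":0.32},{"dr":[0,0,0],"delta_pos":[0,0,0],"hand":0.32}], "squeeze": 25}}

```text
time_s: 34.65
eef_pos: [454.9, 103.3, 66.2]
ee_rot: [-0.0, 0.707, 0.707, -0.001]
force: [-0.0, -0.7, -0.3]
grip_width: 0.49
```

Request:
{"api": "servo_tool", "payload": {"motion": [{"dr":[0,0,0],"delta_pos":[0,0.2,0],"hand":0.32},{"dr":[0,0,0],"delta_pos":[0,0.4,0],"hand":0.32},{"dr":[0,0,0],"delta_pos":[0,0.55,0],"hand":0.32},{"dr":[0,0,0],"delta_pos":[0,0.6,0],"hand":0.32},{"dr":[0,0,0],"delta_pos":[0,0.6,0],"hand":0.32},{"dr":[0,0,0],"delta_pos":[0,0.5,0],"hand":0.32},{"dr":[0,0,0],"delta_pos":[0,0.35,0],"hand":0.32},{"dr":[0,0,0],"delta_pos":[0,0.2,0],"hand":0.32},{"dr":[0,0,0],"delta_pos":[0,0,0],"hand":0.32}]}}

```text
time_s: 35.78
eef_pos: [635.4, 93.9, 63.9]
ee_rot: [0.0, 0.711, 0.703, -0.001]
force: [0.0, -0.5, -0.5]
grip_width: 0.497
```

```bash
python3 - <<'E'
from h import *
e=ctrl.sense();p,d,K,T=snap('wrist','w23');W=cloud(d,K,T);e1=e['eef_pos'];print(e1,e['force'],e['ee_rot'],ball(W,e1[:2],e1[2]+54.4,22))
E
```

```text
[635.37109208  93.94364091  63.89162564] [ 0.04355569 -0.53312433 -0.45346409] [ 3.09980986e-04  7.10741670e-01  7.03451478e-01 -1.48378408e-03] (array([635.4,  94.1, 118.2]), 7618, 0.35)
```

View pics/w23.png

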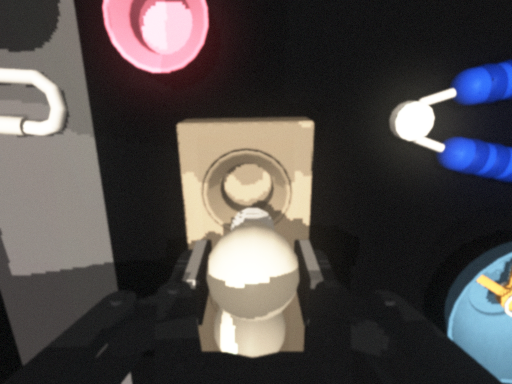

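Request:
{"api": "servo_tool", "payload": {"motion": [{"dr":[0,0,-0.06],"delta_pos":[0.17,-0.06,0],"hand":0.32},{"dr":[0,0,0],"delta_pos":[0,0,0],"hand":0.32}]}}

```text
time_s: 36.08
eef_pos: [631.3, 102.8, 63.9]
ee_rot: [-0.0, 0.707, 0.707, -0.002]
force: [0.4, -0.6, 0.1]
grip_width: 0.492
```

Request:
{"api": "servo_tool", "payload": {"motion": [{"dr":[0,0,0],"delta_pos":[0,0.02,0.15],"hand":0.32},{"dr":[0,0,0],"delta_pos":[0,0,0.2],"hand":0.32},{"dr":[0,0,0],"delta_pos":[0,0,0.2],"hand":0.32},{"dr":[0,0,0],"delta_pos":[0,0,0.2],"hand":0.32},{"dr":[0,0,0],"delta_pos":[0,0,0.15],"hand":0.32},{"dr":[0,0,0],"delta_pos":[0,0,0.06],"hand":0.32},{"dr":[0,0,0],"delta_pos":[0,0,0],"hand":0.32}]}}

```text
time_s: 36.95
eef_pos: [631.5, 102.7, 11.8]
ee_rot: [-0.0, 0.707, 0.707, -0.002]
force: [-0.3, 0.3, -0.1]
grip_width: 0.493
```

Request:
{"api": "servo_tool", "payload": {"motion": [{"dr":[0,0,0],"delta_pos":[0,0.01,0.07],"hand":0.32},{"dr":[0,0,0],"delta_pos":[0,0,0.05],"hand":0.32},{"dr":[0,0,0],"delta_pos":[0,0,0.03],"hand":0.32},{"dr":[0,0,0],"delta_pos":[0,0,0.02],"hand":0.32},{"dr":[0,0,0],"delta_pos":[0,0,0],"hand":0.32}]}}

```text
time_s: 37.58
eef_pos: [632.5, 102.7, 3.5]
ee_rot: [0.0, 0.707, 0.707, -0.002]
force: [-0.3, 0.4, -0.3]
grip_width: 0.49
```

```bash
python3 - <<'E'
from h import *
e=ctrl.sense();p,d,K,T=snap('wrist','w24');W=cloud(d,K,T);e1=e['eef_pos'];print(e1,e['force'],e['ee_rot'],ball(W,e1[:2],e1[2]+54.4,22))
E
```

```text
[632.51461742 102.66164332   3.4884533 ] [-0.33281907  0.40373325 -0.31582245] [ 4.41446251e-05  7.06855415e-01  7.07355859e-01 -1.76312836e-03] (array([632.5, 102.8,  57.8]), 7619, 0.36)
```

Request:
{"api": "servo_tool", "payload": {"motion": [{"dr":[0,0,0],"delta_pos":[0,0,0.02],"hand":0.32},{"dr":[0,0,0],"delta_pos":[0,0,0],"hand":0.32},{"dr":[0,0,0],"delta_pos":[0.0,0,0],"hand":0.53},{"dr":[0,0,0],"delta_pos":[0.0,0,0],"hand":0.6},{"dr":[0,0,0],"delta_pos":[0.0,0,0],"hand":0.75},{"dr":[0,0,0],"delta_pos":[0,0,0],"hand":1},{"dr":[0,0,0],"delta_pos":[0,0,0],"hand":1},{"dr":[0,0,0],"delta_pos":[0,0,0],"hand":1},{"dr":[0,0,0],"delta_pos":[0.0,0,-0.2],"hand":1},{"dr":[0,0,0],"delta_pos":[0.0,0,-0.4],"hand":1},{"dr":[0,0,0],"delta_pos":[0.0,0,-0.6],"hand":1},{"dr":[0,0,0],"delta_pos":[0,0,-0.8],"hand":1},{"dr":[0,0,0],"delta_pos":[0,0,-0.5],"hand":1},{"dr":[0,0,0],"delta_pos":[0,-0.6,-0.3],"hand":1},{"dr":[0,0,0],"delta_pos":[0,-0.8,0],"hand":1},{"dr":[0,0,0],"delta_pos":[0,-0.8,0],"hand":1},{"dr":[0,0,0],"delta_pos":[0,-0.8,0],"hand":1},{"dr":[0,0,0],"delta_pos":[0,-0.4,0],"hand":1},{"dr":[0,0,0],"delta_pos":[0,0,0],"hand":1}]}}

```text
time_s: 40.0
eef_pos: [459.1, 102.8, 154.8]
ee_rot: [0.004, 0.707, 0.707, 0.002]
force: [1.3, -0.3, -0.3]
grip_width: 0.998
```

```bash
python3 - <<'E'
from h import *
e=ctrl.sense();print(e['eef_pos'],e['force'])
for cam in ['scene','side']:
    p,d,K,T=snap(cam,cam+'F');W=cloud(d,K,T)
    for k,y in zip('abcd',(103,15,-73,-161)): print(cam,k,ball(W,(632,y),B[k][0]+4,B[k][1]))
    for o in outline_of(cam,'tumbler')[:1]:
        w=W[o['pixels']]; print('tumbler',np.nanmedian(w,0),np.nanpercentile(w,2,0),np.nanpercentile(w,98,0))
E
```

```text
[459.08946048 102.82545443 154.82259618] [ 1.28486754 -0.2683507  -0.32943858]
scene a (array([631.3, 103.1,  56.8]), 343, 0.61)
scene b (array([631. ,  15.9,  66.9]), 442, 0.65)
scene c (array([631.3, -73. ,  77.4]), 554, 0.63)
scene d (array([ 631.3, -162.2,   87.8]), 682, 0.59)
tumbler [476.12571719 261.74522927  62.99228323] [427.07315928 232.6313227    1.40420515] [490.29651755 290.20079629  91.60971365]
side a (array([634.7, 102.6,  58.8]), 230, 0.73)
side b (array([634.4,  15.5,  69.5]), 217, 0.68)
side c None
side d (array([ 635.3, -161.8,   91. ]), 192, 0.87)
tumbler [461.03320366 261.35984261  61.44442257] [427.30573518 231.90562913   2.22037802] [489.82962641 293.66146471  93.93666811]
```

View pics/sceneF.png

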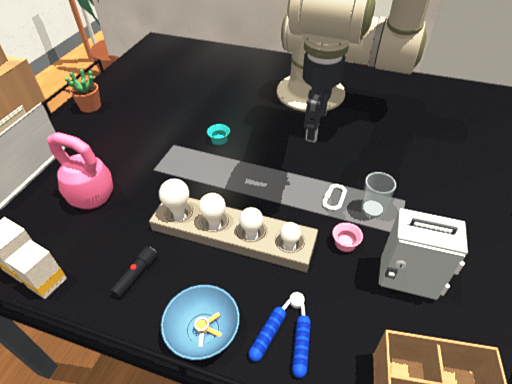

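View pics/sideF.png

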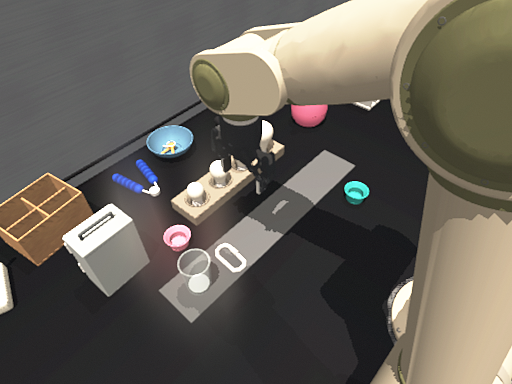

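All four bulbs stand in the tray at scene (290,235), (251,222), (212,208) and (175,195), with the smallest on the key box side. The tumbler hasn't moved and the gripper is clear, so I'm handing the job in.

```bash
python3 - <<'E'
from h import *
print(ticket.finish_job())
E
```

```text
the job is handed in; nothing more can be done
None
```

The four bulbs are in the tray by size, standing upright: a in pocket_1 (nearest the key box, which is at the +y end), then b, c and d. I handed the job in after about 40 s; it reported no verdict.

**Last checks:**
- **Scene camera:** all four balls were within about 1.5 mm of their pocket axes. Their heights fitted caps standing on the pocket floors, to within the camera's 2 mm or so.
- **Side camera:** it agreed for a, b and d, reading x about 3 mm higher, close to its calibration error. Bulb c was hidden behind the gripper there, so only the scene and wrist cameras checked it.
- **Tumbler and gripper:** the tumbler was where it started, and the gripper was open and well clear.

**What disagreed:** the fingertips sit about 40 mm higher than the reported TCP implies. My first try on bulb d therefore closed lightly on the shoulder of the ball, with about 3 N at the wrist. I opened, went 40 mm lower and gripped it at its widest. I used that offset for the other three, and d stayed upright throughout.

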